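Hold the ball carrier in the lamp light

ROBOT

A 6-joint arm with a two-finger parallel gripper is mounted at the origin on the work surface. World frame = base frame: x ahead of the robot, y to its left, z up, the work surface at z = 0. Lengths are in m, angles in rad, forces in N, time in s.
With the tool pointing down it reaches from about 0.425 to 0.95 m from the base axis. Payload 3.5 kg.
Tool frame: the origin (TCP) lies between the finger pads; the fingertips stand 19 mm ahead of it and the grasp point (between the pads) is the TCP; z points along the fingers, y is the direction in which the jaws open and shut (so a half turn about z gives the same grasp; the last joint's range is limited). The gripper opens to 85 mm and grips with 20 to 120 N. Pads are 22 mm wide; open, the fingers measure 114 mm over their backs; the gripper's body (76 mm by 85 mm) begins 54 mm behind the grasp point. The pads swing forward as they close: fully open they stand 13 mm farther back than shut.
Start: joints at [1.031, 0.286, 1.577, -0, 1.279, -0.15], TCP at [0.256, 0.624, 0.25] pointing down, gripper open.
Joint ranges: [-2.77, 2.77], [-0.9, 2.22], [0.21, 2.48], [-1.53, 4.67], [0.24, 2.81], [-2.84, 2.84]. Speed limits (rad/s): [2.79, 2.79, 3.14, 3.14, 3.14, 3.14].

INTERFACE

Orientations are given as a 3x3 rotation matrix whose columns are the frame's x, y, z axes.
In Python, from plant import readout, vision, ticket gives the robot as it stands. The module is installed in compiled form; this text tells all that it offers.
- The arm moves only by the shell command python3 -m jog 'ROWS' [FORCE]. ROWS is JSON, a list of rows, each an object of numbers: "x", "y", "z": the shift along the tool's x, y, z in m; "rx", "ry", "rz": the turn, a rotation vector about the tool's x, y, z in rad; "jaw": the finger opening in m, from 0 to 0.0854. A call has exactly 10 rows; each row shifts and turns the pose as measured when the row begins, along the tool's axes as they then stand; what a row does not reach is not made up. A row lasts 1/10 s, in which the tool goes at most 50 mm and 8.59 degrees, less where a joint would pass 70% of its speed; a pose out of reach is approached as far as the arm can. A call is refused whole if a number of a shift passes 0.05 or a number of a turn 0.15, either way. A call with a gripper value outside its range is refused whole. The fingers move at their own pace and stop on an object; FORCE is the grip in N (left out, the last holds). Time passes only in rows, so rows that do not move let the fingers close, or fill a call up. It gives the time, the measured TCP pose, the force and the opening at its end, in the units of the state.
- readout.sense(): the state, without advancing time (a new reading comes with each control period).
- vision.snapshot(name): name is "scene" or "top"; returns the picture (384x512x3 uint8, red, green, blue); there is no depth.
- vision.camera_params(name): a dict with "fx", "fy", "cx", "cy" (pixels), "view" (4x4, takes a point from world to camera coordinates). Camera axes: x right, y down, z forward; pixel columns grow to the right and rows downward; lengths in m; the calibration is good to about 2 mm. A picture is of the moment at which its call begins. camera_params takes no time and is no camera call.
- ticket.hand_in(): hands the job in, once; it reports no verdict.
The state is a dict: "time_s": time; "qpos": joint angles; "joint_velocities": joint speeds; "tau": joint torques, N m; "tcp_pos": TCP position; "eef_rot": TCP orientation; "force": force on the tool from outside, world axes, zero at the start; "torque": the same for the moment, N m; "width": finger opening in m.
Only numpy, scipy, OpenCV 4.12 (cv2) and the standard library are available. Lean on these libraries where they do the work, as an engineer would, in place of code of your own. Each camera call takes 0.05 s, during which the arm holds its last target. There are 200 camera calls.

TASK

Two shop-made carriers stand on the welding table; one has a freshly ground steel ball lying loose in its ring. Pick that carrier up by its handle and bring it to the bench lamp without letting the ball climb out of its ring and without touching the ball, then hold the carrier level and still with the ball at the point the lamp is aimed at, so that I can look over the ground seam. Finish while still holding it there, and do not knock the lamp or move the spare carrier, the railing post, the magnet or the grinder.

Things in the scene. Friction and masses are not known exactly. Their poses are not given: they have to be found in the camera images.
- carrier: the carrier with the ball, bare steel, 0.36 kg give or take a quarter: a plate 84 x 84 x 4 mm with a ring (28 mm bore, 50 mm outside, 3 mm high) welded on its middle as the ball's pocket, and a straight handle of tube that runs out to the carrier's -x. Origin: centre of the plate's underside; z up, x from the handle to the ring. The handle is roughly towards the robot at the start
- carrier_grip (a point): the place to grip on the handle: 80 mm from the ring's centre along the carrier's -x, 32 mm above the underside, half-way up the handle. The handle is 12 mm wide (along y), 20 mm high (22 to 42 mm above the table), 130 mm long (30 to 160 mm from the ring's centre), free beneath beyond the plate's edge. Plate-heavy: gripped lightly (20 N) it sags, firmly (40 N or more) it stays. Axes: the carrier's
- carrier_pocket (a point): centre of the ring at 24 mm above the carrier's underside, where the ball's centre is when it lies in the middle of the pocket. Axes as the carrier's
- ball_center (a point): centre of the ground steel ball, 40 mm in diameter, about 60 g; it lies on the plate inside the ring with 3 mm of play each way and rolls over the ring if the carrier tips by about 30 degrees or is jerked. Its axes turn as it rolls
- ball: the same ball (its origin is a point of its skin: use ball_center for its place)
- lamp: black gooseneck bench lamp, fixed: a round foot 160 mm across, a stem up to 370 mm and a conical shade 116 mm across its mouth, which leans from the foot towards the lamp's -x (roughly to the robot's left), aimed 55 degrees off straight down. Origin: the point of the table straight below where it is aimed; mouth centre 164 mm along +x, 265 mm up; foot centre 340 mm along +x, on the table
- lamp_spot (a point): the point in the air the lamp is aimed at, where the ball is to be held: on the shade's axis, 200 mm out from the centre of its mouth; that is 340 mm in plan from the centre of the foot, on the side to which the shade leans, and 150 mm above the table. Axes as the lamp's
- spare_grip (a point): the spare carrier, same shape and size as the other but with its ring empty: the same place on its handle. To be left alone
- spare: the spare, empty carrier: centre of the plate's underside, axes as the other carrier's
- post: short railing post standing on the table, to be left alone: foot plate 80 x 80 x 6 mm, square tube 30 mm wide, 112 mm high in all. Origin: centre of its underside
- magnet: dark red flat welding magnet lying on the table, to be left alone: 110 x 90 x 14 mm. Origin: near its middle, on the table
- grinder: angle grinder lying on its disc, to be left alone: 330 mm long, 80 mm high. Origin: centre of the disc, on the table; its body runs to its -x, side handle to its +y
Things that resemble listed ones, but are neither listed nor needed, are in the scene too. Leave any green or pink look-alike of the ball alone. What is shaped like the carrier but red is not meant.

How it is judged:
By the outcome, as a careful person would: the job done as asked, in the order asked, and still so for the second after the job is handed in, while the arm keeps its last pose, push and grip.
It also fails if it takes over 38 s, if anything falls off the work surface, if the arm or the gripper's body presses on something with over 40 N, if the wrist force passes 120 N, or if a joint passes its speed limit or range.

## Working session

There is one attempt and no reset: what is moved stays moved. The work goes in short steps, Python scripts to look and compute and a shell command to move; the robot and the scene stay as the last step left them, time stands still between calls to the robot, and variables do not carry over. Pictures are saved under pics/ and viewed, about 8 in all and at most 12, crops included, and the job is handed in when it is done.

```bash
mkdir -p pics
python3 - <<'E'
from plant import readout, vision
import cv2, numpy as np
s=readout.sense(); print(s['time_s'],s['tcp_pos'],np.round(s['eef_rot'],3).tolist(),s['width'],s['force'])
for n in ('scene','top'):
    im=vision.snapshot(n); np.save(f'pics/{n}0.npy',im)
    cv2.imwrite(f'pics/{n}0.png',cv2.resize(im[:,:,::-1],None,fx=1.5,fy=1.5,interpolation=cv2.INTER_CUBIC))
    p=vision.camera_params(n); print(n,{k:np.round(v,4).tolist() for k,v in p.items()})
E
```

```text
0.0 [0.25616298 0.62384179 0.24892696] [[-0.925, 0.38, -0.001], [0.38, 0.925, -0.002], [0.0, -0.002, -1.0]] 0.08561796721098992 [-0.23647555 -0.3203433  -0.41081694]
scene {'fx': 447.9818, 'fy': 447.9818, 'cx': 256.8354, 'cy': 189.0005, 'view': [[-0.7844, 0.6203, 0.0002, 0.3679], [0.3241, 0.41, -0.8526, -0.1299], [-0.5289, -0.6686, -0.5226, 1.7623], [0.0, 0.0, 0.0, 1.0]]}
top {'fx': 422.1039, 'fy': 422.1039, 'cx': 254.191, 'cy': 195.7301, 'view': [[0.0162, -0.9999, -0.001, 0.1278], [-0.9943, -0.016, -0.1052, 0.5839], [0.1051, 0.0027, -0.9945, 1.3167], [0.0, 0.0, 0.0, 1.0]]}
```

View pics/top0.png

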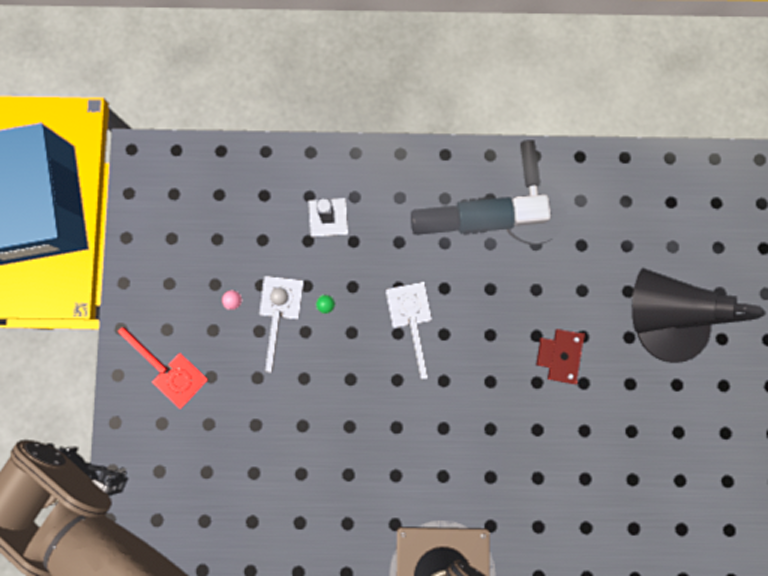

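View pics/scene0.png

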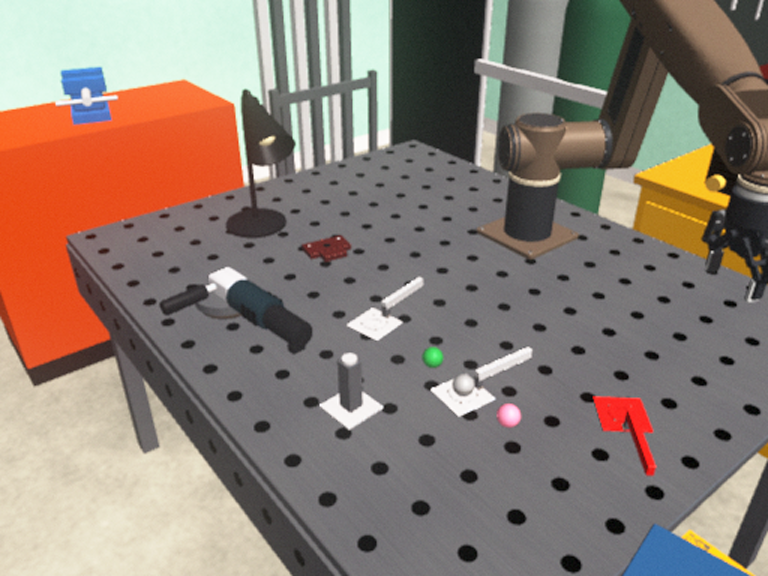

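The top view (1.5x) shows the ball carrier at (281,297), with its handle running down to (268,371). The spare is at (408,303), the post at (327,217), the magnet at (562,356) and the grinder around (480,215). The lamp shade's mouth is near (637,305) and its foot near (675,330). In the scene view the ball is at (464,384) and the lamp foot at (256,222).

```bash
cat > h.py <<'E'
import numpy as np, cv2
from plant import vision
def ray(n,uv,z):
    p=vision.camera_params(n); V=np.array(p['view']); R,t=V[:3,:3],V[:3,3]
    c=-R.T@t; uv=np.atleast_2d(uv).astype(float)
    d=np.c_[(uv[:,0]-p['cx'])/p['fx'],(uv[:,1]-p['cy'])/p['fy'],np.ones(len(uv))]@R
    return c+d*((z-c[2])/d[:,2])[:,None]
def proj(n,P):
    p=vision.camera_params(n); V=np.array(p['view']); q=np.atleast_2d(P)@V[:3,:3].T+V[:3,3]
    return np.c_[p['fx']*q[:,0]/q[:,2]+p['cx'],p['fy']*q[:,1]/q[:,2]+p['cy']]
E
python3 - <<'E'
from h import *
t=np.load('pics/top0.npy'); s=np.load('pics/scene0.npy')
m=((t.min(2)>150)).astype(np.uint8); m[:, :100]=0;m[:130]=0;m[270:]=0
n,l,st,c=cv2.connectedComponentsWithStats(m)
for i in range(1,n):
    if st[i,4]<100: continue
    print('white',st[i],c[i].round(1))
    ys,xs=np.where(l==i); uv=np.c_[xs,ys]
    W=ray('top',uv,0.042)[:,:2]
    # handle: rows well below the plate
    hm=ys>st[i,1]+32
    if hm.sum()>20:
        H=W[hm]; v=cv2.fitLine(H.astype(np.float32),cv2.DIST_L2,0,.01,.01).ravel(); print(' handle line',v, 'yaw',np.degrees(np.arctan2(v[1],v[0])))
        pr=(H-v[2:])@v[:2]; print(' ends',v[2:]+pr.min()*v[:2],v[2:]+pr.max()*v[:2])
    P=uv[~hm]; r=cv2.minAreaRect(P.astype(np.float32)); print(' plate rect',r, ray('top',r[0],0.004))
for nme,im,win in (('top',t,(170,215,175,210)),('scene',s,(295,325,240,270))):
    x0,x1,y0,y1=win
# ball top: grey darker than plate
g=t[185:212,172:204].mean(2).astype(int); print(g[::2,::2])
b=s[235:275,290:330].mean(2).astype(int); print(b[::2,::2])
dark=(s.max(2)<60).astype(np.uint8); dark[:135]=0
n,l,st,c=cv2.connectedComponentsWithStats(dark[:165]); 
for i in range(1,n):
    if st[i,4]>200: print('sdark',st[i],c[i])
dark=(t.max(2)<62).astype(np.uint8)
n,l,st,c=cv2.connectedComponentsWithStats(dark)
for i in range(1,n):
    if st[i,4]>200: print('tdark',st[i],c[i])
o=[cv2.resize(s[55:165,130:230][:,:,::-1],None,fx=5,fy=5,interpolation=cv2.INTER_CUBIC)]
o2=cv2.resize(t[170:250,410:512][:,:,::-1],None,fx=5,fy=5,interpolation=cv2.INTER_CUBIC)
H=np.zeros((550,1010,3),np.uint8);H[:550,:500]=o[0];H[:400,500:1010]=o2
cv2.imwrite('pics/lamp.png',cv2.resize(H,None,fx=.79,fy=.79))
E
```

```text
white [342 130  25  19 414] [354.  138.7]
 plate rect ((354.10894775390625, 138.58912658691406), (17.51265525817871, 23.781389236450195), 84.2894058227539) [[ 0.77963786 -0.18953906  0.004     ]]
white [205 132  27  26 549] [218.3 144.7]
 plate rect ((218.14138793945312, 144.40345764160156), (25.250469207763672, 25.36791229248047), 86.633544921875) [[0.75289798 0.25903142 0.004     ]]
white [172 184  30  65 851] [185.5 204.4]
 handle line [ 0.99526954 -0.09715189  0.4623279   0.36745402] yaw -5.5751867
 ends [0.41276203 0.37229233] [0.51016769 0.36278421]
 plate rect ((186.40769958496094, 200.73846435546875), (26.791501998901367, 31.876924514770508), 7.125016689300537) [[0.56462638 0.35754554 0.004     ]]
white [257 188  31  65 896] [273.2 209.3]
 handle line [0.97800535 0.20857985 0.4529819  0.05696116] yaw 12.03914
 ends [0.40431656 0.04658227] [0.50290867 0.06760908]
 plate rect ((272.23077392578125, 205.15383911132812), (31.378582000732422, 26.671794891357422), 78.69007110595703) [[0.55472609 0.07825547 0.004     ]]
[[133 130 203 240 234 233 244 217 194 146 139 145 133 126 127 13
[... 2333 characters left out ...]
 139 245 247 246 247 235 244 247 247 247 247 246 246 235 164
  120 120]
 [123 123 124 122 133 248 247 246 247 246 246 248 248 249 240 185 122 124
  117 119]
 [123 124 121 123 123 124 245 247 247 247 245 249 224 132 124 124 121 122
  121 121]]
sdark [337 135  33  25 594] [350.42929293 146.24242424]
sdark [ 469  135   43   30 1012] [492.73023715 150.35375494]
sdark [151 136  39  22 355] [173.52112676 147.70422535]
tdark [ 33 106  22  39 492] [ 43.79268293 125.08130081]
tdark [ 422  179   87   62 1932] [455.75672878 210.09834369]
tdark [ 16 294  69  45 836] [ 50.06220096 313.71650718]
tdark [ 65 345  59  39 268] [ 95.59328358 366.62686567]
tdark [277 365  45  19 472] [294.95550847 374.75211864]
```

View pics/lamp.png

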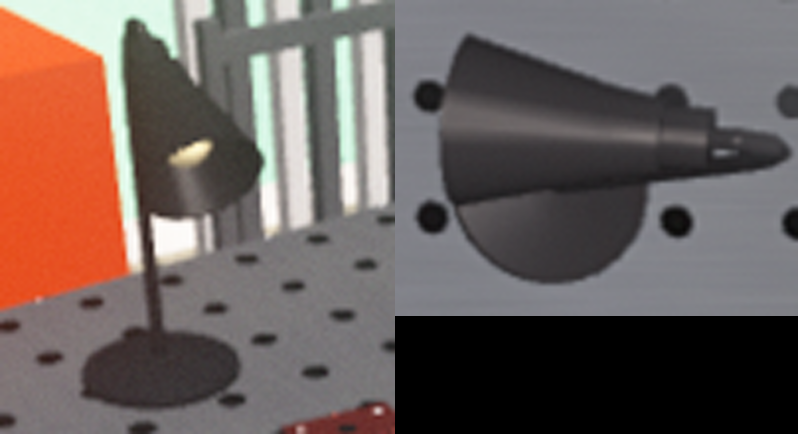

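The lamp crop shows the foot ellipse centred near crop (161,370). The shade's mouth rim ends are at (470,35) and (457,205) in the right half, and the shade leans to image left, which is world +y. I'll compute the lamp pose from both views.

Run:
```python
from h import *
from scipy.optimize import least_squares
s=np.load('pics/scene0.npy'); t=np.load('pics/top0.npy')
# foot contour in scene: darker than table
g=s.max(2); m=((g<75)).astype(np.uint8); m[:139]=0; m[165:]=0; m[:,:148]=0; m[:,193:]=0
n,l,st,c=cv2.connectedComponentsWithStats(m); i=1+np.argmax(st[1:,4]); print(st[i])
k=max(cv2.findContours((l==i).astype(np.uint8),0,1)[0],key=len)[:,0]
for z in (0.0,0.01,0.02):
    W=ray('scene',k,z)[:,:2]; (cx,cy),r=cv2.minEnclosingCircle(W.astype(np.float32)); print('scene foot z',z,cx,cy,r)
    f=least_squares(lambda p:np.hypot(*(W-p[:2]).T)-0.08,[cx,cy],loss='soft_l1',f_scale=.003); print('   fit',f.x, np.abs(f.fun).mean())
# top: foot arc
e=np.array([(457+12,228),(475,250),(500,270),(525,280),(553,283),(580,279),(605,265),(630,238),(642,215),(646,195)],float)
e=(e-[395,0])/3.95+[410,170]
for z in (0.0,0.01,0.02):
    W=ray('top',e,z)[:,:2]; f=least_squares(lambda p:np.hypot(*(W-p[:2]).T)-p[2],[.5,-.5,.08]); f2=least_squares(lambda p:np.hypot(*(W-p[:2]).T)-.08,[.5,-.5]);print('top foot',z,f.x,f2.x,np.abs(f2.fun).mean())
r=(np.array([(470,35),(457,205)],float)-[395,0])/3.95+[410,170]
M=ray('top',r,0.265); print('mouth ends',M,np.linalg.norm(M[0]-M[1]),'mid',M.mean(0))
d=(M[0]-M[1])[:2]; nrm=np.array([-d[1],d[0]])/np.hypot(*d); nrm*=np.sign(nrm[1]); print('normal',nrm,'spot',M.mean(0)[:2]+.164*nrm)
# ball, both views: scene circle & handle end check
C=np.array([.572,.3568]);d=np.array([.9953,-.0972])
print('pred top ball',proj('top',[*C,.024]),'scene',proj('scene',[*C,.024]))
for a in (-.16,-.03): 
  q=C+a*d; print('handle top',a,proj('top',[*q,.042]),proj('scene',[*q,.042])*1.5)
```

```text
[151 139  40  20 608]
scene foot z 0.0 0.5215675830841064 -0.5088863968849182 0.09385618567466736
   fit [ 0.5212204  -0.50190501] 0.0037964749756447284
scene foot z 0.01 0.5307163596153259 -0.4902198612689972 0.09269896149635315
   fit [ 0.53032292 -0.48370984] 0.003553658120130821
scene foot z 0.02 0.5398650765419006 -0.47155338525772095 0.09154176712036133
   fit [ 0.53943819 -0.46557843] 0.003512586280230355
top foot 0.0 [ 0.52447678 -0.49574703  0.07844805] [ 0.52643573 -0.4953219 ] 0.001349630990951689
top foot 0.01 [ 0.52386085 -0.49115649  0.07787581] [ 0.52654289 -0.49057416] 0.0013718647522430309
top foot 0.02 [ 0.52324492 -0.48656595  0.07730357] [ 0.52665026 -0.48582622] 0.00142216130323818
mouth ends [[ 0.60927555 -0.32485352  0.265     ]
 [ 0.49536237 -0.31314403  0.265     ]] 0.11451342506304386 mid [ 0.55231896 -0.31899878  0.265     ]
normal [0.10225437 0.99475828] spot [ 0.56908868 -0.15585842]
pred top ball [[185.71387332 197.87134297]] scene [[308.92989258 256.18382552]]
handle top -0.16 [[178.10977996 247.9026018 ]] [[530.46472785 347.20074604]]
handle top -0.03 [[183.55058468 206.6929568 ]] [[477.0861842  370.70850036]]
```

Both views agree. The carrier's ring centre is at about (0.572, 0.357) with yaw -5.6°, so the grip point is at about (0.492, 0.365, 0.032). The lamp spot is at about (0.570, -0.154, 0.150), and its foot-to-mouth distance of 0.173 m fits the 0.176 m given. I'll keep the yaw throughout. First I move above the grip.

```bash
python3 -m jog '[{"x":-0.02,"y":-0.014,"z":0.006},{"x":-0.031,"y":-0.0214,"z":0.013},{"x":-0.031,"y":-0.0214,"z":0.013},{"x":-0.031,"y":-0.0214,"z":0.013},{"x":-0.031,"y":-0.0214,"z":0.013},{"x":-0.031,"y":-0.0214,"z":0.013},{"x":-0.031,"y":-0.0214,"z":0.013},{"x":-0.011,"y":-0.007,"z":0.006},{"rz":-0.145},{"rz":-0.146}]'
cat > st.py <<'E'
from plant import readout; import numpy as np
s=readout.sense(); R=np.array(s['eef_rot']); p=np.array(s['tcp_pos'])
yd=R[:2,1]; print('t',s['time_s'],'tcp',p.round(4),'yaw_y',np.degrees(np.arctan2(yd[1],yd[0])).round(2),'z',R[:,2].round(4),'w',s['width'].__round__(4),'F',np.round(s['force'],1))
import sys
if len(sys.argv)>1:
    T=np.array([float(a) for a in sys.argv[1:4]]); print('tool delta',(R.T@(T-p)).round(4))
E
python3 st.py 0.4924 0.3646 0.032
```

```text
t 0.1 tcp [0.2562 0.6239 0.2491] yaw_y 67.67 z [-0.0011 -0.0018 -1.    ] w 0.0856 F [-0.7  0.8  0.1]
tool delta [-0.3171 -0.1496  0.2173]invalid input
```

```bash
python3 -m jog '[{"x":-0.03,"y":-0.013,"z":0.006,"rx":0,"ry":0,"rz":0,"jaw":0.085},{"x":-0.041,"y":-0.0195,"z":0.013,"rx":0,"ry":0,"rz":0,"jaw":0.085},{"x":-0.041,"y":-0.0195,"z":0.013,"rx":0,"ry":0,"rz":0,"jaw":0.085},{"x":-0.041,"y":-0.0195,"z":0.013,"rx":0,"ry":0,"rz":0,"jaw":0.085},{"x":-0.041,"y":-0.0195,"z":0.013,"rx":0,"ry":0,"rz":0,"jaw":0.085},{"x":-0.041,"y":-0.0195,"z":0.013,"rx":0,"ry":0,"rz":0,"jaw":0.085},{"x":-0.041,"y":-0.0195,"z":0.013,"rx":0,"ry":0,"rz":0,"jaw":0.085},{"x":-0.031,"y":-0.017,"z":0.006,"rx":0,"ry":0,"rz":0,"jaw":0.085},{"x":0,"y":0,"z":0,"rx":0,"ry":0,"rz":-0.145,"jaw":0.085},{"x":0,"y":0,"z":0,"rx":0,"ry":0,"rz":-0.146,"jaw":0.085}]'; python3 st.py 0.4924 0.3646 0.032
```

```text
time_s: 1.1
tcp_pos: [0.4895, 0.3608, 0.1497]
eef_rot: [[-0.996, 0.086, -0.008], [0.086, 0.996, -0.004], [0.008, -0.005, -1.0]]
force: [-0.4, -0.2, 0.4]
width: 0.085
t 1.1 tcp [0.4895 0.3608 0.1497] yaw_y 85.06 z [-0.0085 -0.0043 -1.    ] w 0.085 F [-0.4 -0.2  0.4]
tool delta [-0.0035  0.0047  0.1177]
```

```bash
python3 -m jog '[{"x":-0.0035,"y":0.0047,"z":0.006,"rx":-0.005,"ry":-0.008,"rz":0.0115,"jaw":0.085},{"x":0,"y":0,"z":0.016,"rx":0,"ry":0,"rz":0,"jaw":0.085},{"x":0,"y":0,"z":0.02,"rx":0,"ry":0,"rz":0,"jaw":0.085},{"x":0,"y":0,"z":0.02,"rx":0,"ry":0,"rz":0,"jaw":0.085},{"x":0,"y":0,"z":0.02,"rx":0,"ry":0,"rz":0,"jaw":0.085},{"x":0,"y":0,"z":0.016,"rx":0,"ry":0,"rz":0,"jaw":0.085},{"x":0,"y":0,"z":0.01,"rx":0,"ry":0,"rz":0,"jaw":0.085},{"x":0,"y":0,"z":0.006,"rx":0,"ry":0,"rz":0,"jaw":0.085},{"x":0,"y":0,"z":0.002,"rx":0,"ry":0,"rz":0,"jaw":0.06},{"x":0,"y":0,"z":0,"rx":0,"ry":0,"rz":0,"jaw":0.04}]' 60; python3 st.py 0.4924 0.3646 0.032
python3 - <<'E'
from h import *
a=vision.snapshot('scene');b=vision.snapshot('top')
A=cv2.resize(a[180:330,250:410],None,fx=2.5,fy=2.5,interpolation=cv2.INTER_CUBIC);B=cv2.resize(b[160:310,110:270],None,fx=2.5,fy=2.5,interpolation=cv2.INTER_CUBIC)
cv2.imwrite('pics/grip.png',np.hstack([A,B])[:,:,::-1])
E
```

```text
time_s: 2.1
tcp_pos: [0.4897, 0.3662, 0.0209]
eef_rot: [[-0.994, 0.113, -0.005], [0.113, 0.994, -0.002], [0.005, -0.003, -1.0]]
force: [1.1, -0.4, 0.2]
width: 0.0586
t 2.1 tcp [0.4897 0.3662 0.0209] yaw_y 83.54 z [-0.0051 -0.0023 -1.    ] w 0.0586 F [ 1.1 -0.4  0.2]
tool delta [-0.0028 -0.0013 -0.0112]
```

View pics/grip.png

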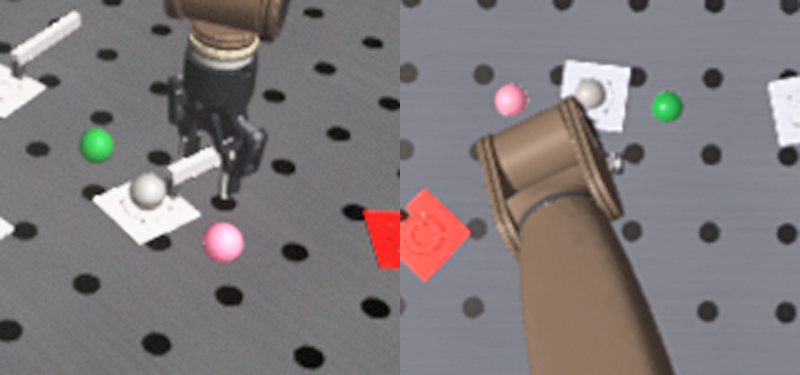

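The fingers straddle the handle and the ball sits in its ring, but the TCP is 11 mm too low. I'll raise it, recentre and close.

```bash
python3 -m jog '[{"x":-0.0028,"y":-0.0013,"z":-0.007,"rx":-0.003,"ry":-0.005,"rz":-0.015,"jaw":0.05},{"x":0,"y":0,"z":-0.004,"rx":0,"ry":0,"rz":0,"jaw":0.05},{"x":0,"y":0,"z":0,"rx":0,"ry":0,"rz":0,"jaw":0.04},{"x":0,"y":0,"z":0,"rx":0,"ry":0,"rz":0,"jaw":0.03},{"x":0,"y":0,"z":0,"rx":0,"ry":0,"rz":0,"jaw":0.025},{"x":0,"y":0,"z":0,"rx":0,"ry":0,"rz":0,"jaw":0.022},{"x":0,"y":0,"z":0,"rx":0,"ry":0,"rz":0,"jaw":0.02},{"x":0,"y":0,"z":0,"rx":0,"ry":0,"rz":0,"jaw":0.02},{"x":0,"y":0,"z":0,"rx":0,"ry":0,"rz":0,"jaw":0.02},{"x":0,"y":0,"z":0,"rx":0,"ry":0,"rz":0,"jaw":0.02}]' 60; python3 st.py 0.4924 0.3646 0.032
```

```text
time_s: 3.2
tcp_pos: [0.495, 0.3654, 0.0369]
eef_rot: [[-0.995, 0.097, 0.007], [0.097, 0.995, 0.004], [-0.007, 0.004, -1.0]]
force: [0.7, -0.2, -0.0]
width: 0.0201
t 3.2 tcp [0.495  0.3654 0.0369] yaw_y 84.45 z [ 0.0071  0.0036 -1.    ] w 0.0201 F [ 0.7 -0.2 -0. ]
tool delta [ 0.0025 -0.0011  0.0049]
```

```bash
python3 -m jog '[{"x":0.0015,"y":-0.001,"z":0.003,"rx":0.003,"ry":0.004,"rz":0,"jaw":0.02},{"x":0,"y":0,"z":0,"rx":0,"ry":0,"rz":0,"jaw":0.02},{"x":0,"y":0,"z":0,"rx":0,"ry":0,"rz":0,"jaw":0.018},{"x":0,"y":0,"z":0,"rx":0,"ry":0,"rz":0,"jaw":0.016},{"x":0,"y":0,"z":0,"rx":0,"ry":0,"rz":0,"jaw":0.014},{"x":0,"y":0,"z":0,"rx":0,"ry":0,"rz":0,"jaw":0.012},{"x":0,"y":0,"z":0,"rx":0,"ry":0,"rz":0,"jaw":0.01},{"x":0,"y":0,"z":0,"rx":0,"ry":0,"rz":0,"jaw":0.005},{"x":0,"y":0,"z":0,"rx":0,"ry":0,"rz":0,"jaw":0.0},{"x":0,"y":0,"z":0,"rx":0,"ry":0,"rz":0,"jaw":0.0}]' 70; python3 st.py 0.4924 0.3646 0.032
```

```text
time_s: 4.2
tcp_pos: [0.4929, 0.3638, 0.0334]
eef_rot: [[-0.995, 0.097, 0.001], [0.097, 0.995, -0.001], [-0.001, -0.001, -1.0]]
force: [0.1, -0.4, 1.4]
width: 0.011
t 4.2 tcp [0.4929 0.3638 0.0334] yaw_y 84.44 z [ 1.e-03 -6.e-04 -1.e+00] w 0.011 F [ 0.1 -0.4  1.4]
tool delta [0.0006 0.0008 0.0014]
```

The grip closed at 11 mm on the 12 mm handle, with the tool level. Next is a gentle lift and a check.

```bash
python3 -m jog '[{"x":0,"y":0,"z":-0.002,"rx":0,"ry":0,"rz":0,"jaw":0},{"x":0,"y":0,"z":-0.004,"rx":0,"ry":0,"rz":0,"jaw":0},{"x":0,"y":0,"z":-0.007,"rx":0,"ry":0,"rz":0,"jaw":0},{"x":0,"y":0,"z":-0.01,"rx":0,"ry":0,"rz":0,"jaw":0},{"x":0,"y":0,"z":-0.012,"rx":0,"ry":0,"rz":0,"jaw":0},{"x":0,"y":0,"z":-0.012,"rx":0,"ry":0,"rz":0,"jaw":0},{"x":0,"y":0,"z":-0.01,"rx":0,"ry":0,"rz":0,"jaw":0},{"x":0,"y":0,"z":-0.007,"rx":0,"ry":0,"rz":0,"jaw":0},{"x":0,"y":0,"z":-0.004,"rx":0,"ry":0,"rz":0,"jaw":0},{"x":0,"y":0,"z":-0.002,"rx":0,"ry":0,"rz":0,"jaw":0}]' 70; python3 st.py 0.490 -0.146 0.158
python3 - <<'E'
from h import *
a=vision.snapshot('scene');b=vision.snapshot('top')
A=cv2.resize(a[150:300,250:410],None,fx=2.5,fy=2.5,interpolation=cv2.INTER_CUBIC);B=cv2.resize(b[160:310,110:270],None,fx=2.5,fy=2.5,interpolation=cv2.INTER_CUBIC)
cv2.imwrite('pics/lift.png',np.hstack([A,B])[:,:,::-1])
E
```

```text
time_s: 5.2
tcp_pos: [0.4897, 0.3631, 0.1061]
eef_rot: [[-0.995, 0.098, -0.007], [0.098, 0.995, -0.002], [0.007, -0.003, -1.0]]
force: [0.3, -0.2, -5.1]
width: 0.0111
t 5.2 tcp [0.4897 0.3631 0.1061] yaw_y 84.4 z [-0.0071 -0.0024 -1.    ] w 0.0111 F [ 0.3 -0.2 -5.1]
tool delta [-0.0497 -0.5068 -0.0506]
```

View pics/lift.png

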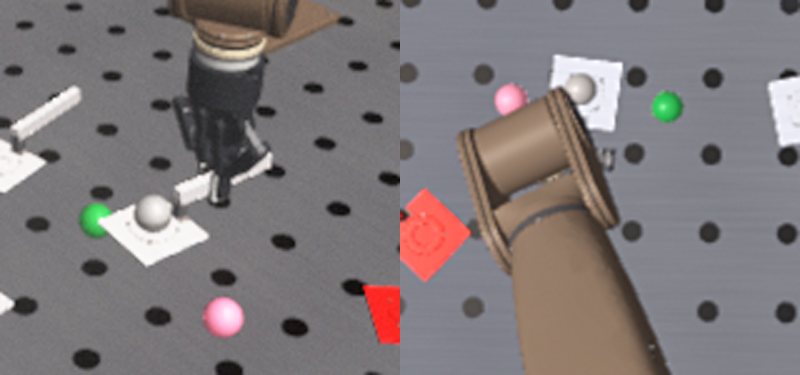

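The carrier is up at about 0.106 m, level, with the ball in its ring. Now I travel toward the lamp with a gentle ramp, clearing the green ball and the spare.

```bash
python3 -m jog '[{"x":0,"y":-0.002,"z":-0.003,"rx":-0.001,"ry":-0.002,"rz":0,"jaw":0},{"x":-0.001,"y":-0.004,"z":-0.005,"rx":-0.001,"ry":-0.002,"rz":0,"jaw":0},{"x":-0.002,"y":-0.007,"z":-0.006,"rx":0,"ry":0,"rz":0,"jaw":0},{"x":-0.002,"y":-0.010,"z":-0.007,"rx":0,"ry":0,"rz":0,"jaw":0},{"x":-0.002,"y":-0.013,"z":-0.007,"rx":0,"ry":0,"rz":0,"jaw":0},{"x":-0.002,"y":-0.016,"z":-0.006,"rx":0,"ry":0,"rz":0,"jaw":0},{"x":-0.002,"y":-0.018,"z":-0.005,"rx":0,"ry":0,"rz":0,"jaw":0},{"x":-0.002,"y":-0.02,"z":-0.004,"rx":0,"ry":0,"rz":0,"jaw":0},{"x":-0.002,"y":-0.02,"z":-0.002,"rx":0,"ry":0,"rz":0,"jaw":0},{"x":-0.002,"y":-0.02,"z":0,"rx":0,"ry":0,"rz":0,"jaw":0}]' 70; python3 st.py 0.490 -0.146 0.158
```

```text
time_s: 6.3
tcp_pos: [0.4936, 0.2212, 0.1552]
eef_rot: [[-0.995, 0.096, -0.003], [0.096, 0.995, -0.004], [0.003, -0.004, -1.0]]
force: [0.0, -0.5, -4.8]
width: 0.0108
t 6.3 tcp [0.4936 0.2212 0.1552] yaw_y 84.47 z [-0.0032 -0.0041 -1.    ] w 0.0108 F [ 0.  -0.5 -4.8]
tool delta [-0.0318 -0.3659 -0.0013]
```

```bash
python3 -m jog '[{"x":-0.002,"y":-0.02,"z":-0.001,"rx":0,"ry":0,"rz":0,"jaw":0},{"x":-0.002,"y":-0.02,"z":0,"rx":0,"ry":0,"rz":0,"jaw":0},{"x":-0.002,"y":-0.02,"z":0,"rx":0,"ry":0,"rz":0,"jaw":0},{"x":-0.002,"y":-0.02,"z":0,"rx":0,"ry":0,"rz":0,"jaw":0},{"x":-0.002,"y":-0.02,"z":0,"rx":0,"ry":0,"rz":0,"jaw":0},{"x":-0.002,"y":-0.02,"z":0,"rx":0,"ry":0,"rz":0,"jaw":0},{"x":-0.002,"y":-0.02,"z":0,"rx":0,"ry":0,"rz":0,"jaw":0},{"x":-0.002,"y":-0.02,"z":0,"rx":0,"ry":0,"rz":0,"jaw":0},{"x":-0.002,"y":-0.02,"z":0,"rx":0,"ry":0,"rz":0,"jaw":0},{"x":-0.002,"y":-0.02,"z":0,"rx":0,"ry":0,"rz":0,"jaw":0}]' 70; python3 st.py 0.490 -0.146 0.158
```

```text
time_s: 7.3
tcp_pos: [0.4893, -0.0006, 0.1639]
eef_rot: [[-0.995, 0.103, 0.002], [0.103, 0.995, -0.01], [-0.003, -0.01, -1.0]]
force: [-0.6, -0.4, -4.4]
width: 0.0105
t 7.3 tcp [ 0.4893 -0.0006  0.1639] yaw_y 84.09 z [ 0.0024 -0.0104 -0.9999] w 0.0105 F [-0.6 -0.4 -4.4]
tool delta [-0.0157 -0.1445  0.0074]
```

```bash
python3 -m jog '[{"x":-0.002,"y":-0.018,"z":0.001,"rx":-0.002,"ry":0.001,"rz":0,"jaw":0},{"x":-0.002,"y":-0.017,"z":0.001,"rx":-0.002,"ry":0.001,"rz":0,"jaw":0},{"x":-0.002,"y":-0.016,"z":0.001,"rx":-0.002,"ry":0,"rz":0,"jaw":0},{"x":-0.002,"y":-0.015,"z":0.001,"rx":0,"ry":0,"rz":0,"jaw":0},{"x":-0.001,"y":-0.013,"z":0,"rx":0,"ry":0,"rz":0,"jaw":0},{"x":-0.001,"y":-0.011,"z":0,"rx":0,"ry":0,"rz":0,"jaw":0},{"x":0,"y":-0.009,"z":0,"rx":0,"ry":0,"rz":0,"jaw":0},{"x":0,"y":-0.006,"z":0,"rx":0,"ry":0,"rz":0,"jaw":0},{"x":0,"y":-0.004,"z":0,"rx":0,"ry":0,"rz":0,"jaw":0},{"x":0,"y":-0.002,"z":0,"rx":0,"ry":0,"rz":0,"jaw":0}]' 70; python3 st.py 0.490 -0.146 0.158
python3 - <<'E'
from h import *
a=vision.snapshot('scene');b=vision.snapshot('top'); np.save('pics/s5.npy',a);np.save('pics/t5.npy',b)
A=cv2.resize(a[50:240,130:330],None,fx=2,fy=2,interpolation=cv2.INTER_CUBIC);B=cv2.resize(b[130:320,250:450],None,fx=2,fy=2,interpolation=cv2.INTER_CUBIC)
cv2.imwrite('pics/near.png',np.hstack([A,B])[:,:,::-1])
E
```

```text
time_s: 8.3
tcp_pos: [0.4821, -0.1264, 0.165]
eef_rot: [[-0.994, 0.11, 0.003], [0.11, 0.994, -0.01], [-0.004, -0.01, -1.0]]
force: [-0.6, 0.3, -5.5]
width: 0.0107
t 8.3 tcp [ 0.4821 -0.1264  0.165 ] yaw_y 83.7 z [ 0.0031 -0.0105 -0.9999] w 0.0107 F [-0.6  0.3 -5.5]
tool delta [-0.0099 -0.0186  0.0072]
```

View pics/near.png

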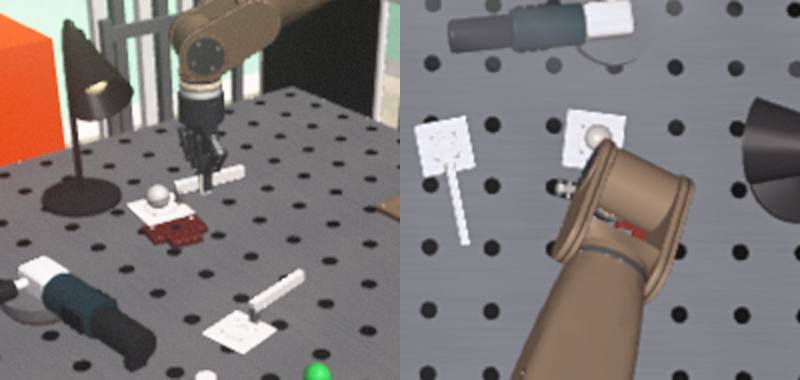

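The ball sits in its ring near the lamp, at scene crop (158,195) and top crop (598,135). I'll triangulate it to get the last correction.

```bash
cat > ball.py <<'E'
from h import *
import sys
from plant import readout
def tri(a,b):
    def P(n):
        p=vision.camera_params(n); return np.array([[p['fx'],0,p['cx']],[0,p['fy'],p['cy']],[0,0,1]])@np.array(p['view'])[:3]
    X=cv2.triangulatePoints(P('scene'),P('top'),np.array(a,float).reshape(2,1),np.array(b,float).reshape(2,1)); X=(X[:3]/X[3]).ravel()
    return X,proj('scene',X)-a,proj('top',X)-b
def find(im,c,r,zd):
    # ball: less bright than the white plate, circle search near c
    g=cv2.resize(im,None,fx=4,fy=4,interpolation=cv2.INTER_CUBIC).mean(2).astype(np.uint8)
    x0,y0=int(c[0]*4-70),int(c[1]*4-70); w=cv2.GaussianBlur(g[y0:y0+140,x0:x0+140],(0,0),2)
    h=cv2.HoughCircles(w,cv2.HOUGH_GRADIENT,1,10,param1=60,param2=12,minRadius=int(4*r*.85),maxRadius=int(4*r*1.15))
    h=h[0][:4]; return [((q[0]+x0-1.5)/4,(q[1]+y0-1.5)/4,q[2]/4) for q in h]
s=readout.sense(); R=np.array(s['eef_rot']); p=np.array(s['tcp_pos'])
f=sys.argv[1]; a=np.load(f'pics/s{f}.npy'); b=np.load(f'pics/t{f}.npy')
pred=p-R[:,0]*.08+R[:,2]*.0066 ; pred[2]=p[2]-.008
print('predicted ball (rigid)',pred.round(4),proj('scene',pred),proj('top',pred))
rs=448*.02/np.linalg.norm((np.array(vision.camera_params('scene')['view'])@[*pred,1])[:3]);rt=422*.02/np.linalg.norm((np.array(vision.camera_params('top')['view'])@[*pred,1])[:3])
A=find(a,proj('scene',pred)[0],rs,0);B=find(b,proj('top',pred)[0],rt,0)
print('r',rs,rt,'\nscene',np.round(A,1).tolist(),'\ntop',np.round(B,1).tolist())
for q in A[:2]:
  for w in B[:2]: print(*[x.round(4) for x in tri(q[:2],w[:2])])
E
python3 ball.py 5
python3 -c "
from ball import tri
" 5 >/dev/null; python3 - 5 <<'E' | tail -1
from ball import tri
print('by eye',tri([209,147.5],[349,197.5]))
E
```

```text
predicted ball (rigid) [ 0.5617 -0.1349  0.1569] [[209.2870022  147.33862004]] [[348.25678408 199.54020781]]
r 6.021454466452944 6.7559679120396225 
scene [[208.1999969482422, 147.1999969482422, 6.300000190734863], [219.5, 152.5, 6.0], [208.5, 143.1999969482422, 6.0]] 
top [[349.0, 199.0, 7.300000190734863], [336.79998779296875, 209.1999969482422, 6.099999904632568]]
[ 0.5637 -0.1374  0.1568] [[0.1215 0.0216]] [[ 0.097 -0.125]]
[ 0.553  -0.1158  0.1589] [[6.4695 0.8387]] [[ 5.0417 -6.8586]]
[ 0.549  -0.1274  0.141 ] [[-5.4746 -1.0911]] [[-4.4964  5.3424]]
[ 0.5372 -0.107   0.1408] [[0.9701 0.1477]] [[ 0.7789 -0.9777]]
by eye (array([ 0.56540053, -0.13524049,  0.15782424]), array([[-0.72366202, -0.13198055]]), array([[-0.57884141,  0.73914547]]))
```

The triangulated ball is at (0.5637, -0.1374, 0.157), within 3 mm of the rigid prediction, so there is no sag. It still needs to go about (+7, -18, -7) mm, plus a slight levelling.

```bash
python3 -m jog '[{"x":-0.001,"y":-0.002,"z":0.0005,"rx":-0.002,"ry":0.001,"rz":0,"jaw":0},{"x":-0.0015,"y":-0.003,"z":0.001,"rx":-0.002,"ry":0.001,"rz":0,"jaw":0},{"x":-0.002,"y":-0.0035,"z":0.0015,"rx":-0.002,"ry":0.001,"rz":0,"jaw":0},{"x":-0.002,"y":-0.0035,"z":0.0015,"rx":0,"ry":0,"rz":0,"jaw":0},{"x":-0.0015,"y":-0.002,"z":0.001,"rx":0,"ry":0,"rz":0,"jaw":0},{"x":-0.0005,"y":-0.001,"z":0.0005,"rx":0,"ry":0,"rz":0,"jaw":0},{"x":0,"y":0,"z":0,"rx":0,"ry":0,"rz":0,"jaw":0},{"x":0,"y":0,"z":0,"rx":0,"ry":0,"rz":0,"jaw":0},{"x":0,"y":0,"z":0,"rx":0,"ry":0,"rz":0,"jaw":0},{"x":0,"y":0,"z":0,"rx":0,"ry":0,"rz":0,"jaw":0}]' 70; python3 -c "
from plant import vision; import numpy as np
np.save('pics/s6.npy',vision.snapshot('scene'));np.save('pics/t6.npy',vision.snapshot('top'))"; python3 st.py 0.4905 -0.145 0.158; python3 ball.py 6
```

```text
time_s: 9.4
tcp_pos: [0.4898, -0.142, 0.1579]
eef_rot: [[-0.994, 0.107, -0.0], [0.107, 0.994, -0.003], [0.0, -0.003, -1.0]]
force: [-0.0, -1.0, -4.4]
width: 0.011
t 9.5 tcp [ 0.4898 -0.1421  0.1579] yaw_y 83.84 z [-4.0e-04 -2.8e-03 -1.0e+00] w 0.0106 F [-0.2 -0.3 -4.3]
tool delta [-0.001  -0.0029 -0.0001]
predicted ball (rigid) [ 0.5693 -0.1507  0.1499] [[204.86320452 148.22347594]] [[353.11622014 197.25009743]]
r 5.974962943858897 6.696948484899152 
scene [[204.5, 149.0, 5.599999904632568], [204.5, 145.1999969482422, 6.0]] 
top [[353.20001220703125, 196.5, 7.400000095367432]]
[ 0.5712 -0.1512  0.1476] [[-0.1743 -0.0322]] [[-0.1383  0.1796]]
[ 0.5707 -0.1486  0.1619] [[0.1403 0.0258]] [[ 0.1118 -0.1458]]
```

```bash
python3 -m jog '[{"x":0,"y":-0.001,"z":0,"rx":-0.001,"ry":0,"rz":0,"jaw":0},{"x":0,"y":-0.0015,"z":0,"rx":0,"ry":0,"rz":0,"jaw":0},{"x":0,"y":0,"z":0,"rx":0,"ry":0,"rz":0,"jaw":0},{"x":0,"y":0,"z":0,"rx":0,"ry":0,"rz":0,"jaw":0},{"x":0,"y":0,"z":0,"rx":0,"ry":0,"rz":0,"jaw":0},{"x":0,"y":0,"z":0,"rx":0,"ry":0,"rz":0,"jaw":0},{"x":0,"y":0,"z":0,"rx":0,"ry":0,"rz":0,"jaw":0},{"x":0,"y":0,"z":0,"rx":0,"ry":0,"rz":0,"jaw":0},{"x":0,"y":0,"z":0,"rx":0,"ry":0,"rz":0,"jaw":0},{"x":0,"y":0,"z":0,"rx":0,"ry":0,"rz":0,"jaw":0}]' 70
python3 - <<'E'
from h import *
a=vision.snapshot('scene');b=vision.snapshot('top'); np.save('pics/s7.npy',a);np.save('pics/t7.npy',b)
A=cv2.resize(a[50:240,130:330],None,fx=2,fy=2,interpolation=cv2.INTER_CUBIC);B=cv2.resize(b[130:320,250:450],None,fx=2,fy=2,interpolation=cv2.INTER_CUBIC)
cv2.imwrite('pics/final.png',np.hstack([A,B])[:,:,::-1])
# level check: plate corners, top view at plate-top height
t0,s0=np.load('pics/top0.npy'),np.load('pics/scene0.npy')
for nm,i0,i1,w in (('spare',t0,b,(183,258,250,295)),('post',t0,b,(125,165,200,240)),('grinder',t0,b,(90,165,270,370)),('lamp',t0,b,(170,250,415,512)),('lamp scene',s0,a,(55,160,130,197)),('magnet scene',s0,a,(162,175,200,236))):
    y0,y1,x0,x1=w; d=np.abs(i0[y0:y1,x0:x1].astype(int)-i1[y0:y1,x0:x1]).max(2); print(nm,'changed px',(d>40).sum())
E
python3 st.py 0.4905 -0.145 0.158; python3 ball.py 7
```

```text
time_s: 10.5
tcp_pos: [0.4895, -0.1447, 0.1581]
eef_rot: [[-0.994, 0.107, -0.0], [0.107, 0.994, -0.002], [-0.0, -0.002, -1.0]]
force: [-0.2, -0.8, -4.2]
width: 0.0109
spare changed px 0
post changed px 0
grinder changed px 0
lamp changed px 0
lamp scene changed px 52
magnet scene changed px 7
t 10.6 tcp [ 0.4895 -0.1446  0.1581] yaw_y 83.85 z [-0.     -0.0017 -1.    ] w 0.011 F [ 0.4 -0.4 -4.9]
tool delta [-0.001  -0.0002  0.0001]
predicted ball (rigid) [ 0.569  -0.1532  0.1501] [[204.51313098 147.88936886]] [[354.01523312 197.35893877]]
r 5.966784207188031 6.694738425247497 
scene [[204.0, 148.8000030517578, 5.800000190734863], [203.5, 145.0, 6.0]] 
top [[354.0, 196.1999969482422, 7.0], [341.79998779296875, 203.8000030517578, 7.400000095367432], [346.20001220703125, 202.0, 7.0]]
[ 0.5719 -0.1533  0.1479] [[-0.1919 -0.0357]] [[-0.1523  0.1979]]
[ 0.566  -0.1289  0.1526] [[5.2727 0.7665]] [[ 4.0911 -5.5681]]
[ 0.572  -0.1512  0.1621] [[0.3518 0.0646]] [[ 0.2798 -0.3666]]
[ 0.5663 -0.127   0.1668] [[5.7815 0.8266]] [[ 4.4955 -6.1639]]
```

View pics/final.png

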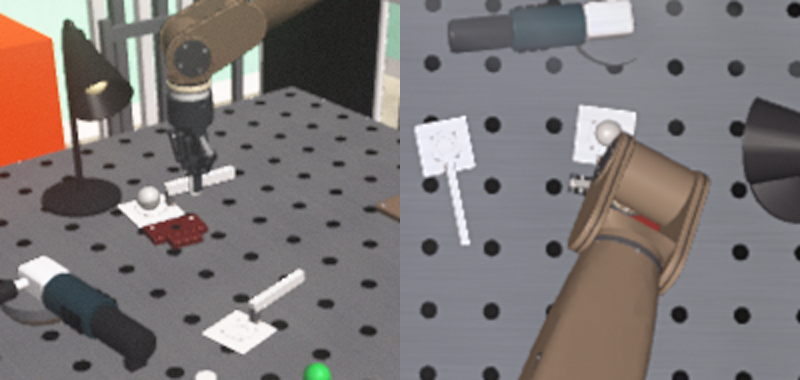

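The ball is at about (0.570, -0.153, 0.149), on the spot estimate within measuring accuracy, and the arm is level and still. Handing in.

```bash
python3 -c "
from plant import ticket; print(ticket.hand_in())"; python3 st.py
```

```text
the job is handed in; nothing more can be done
None
the job is handed in; nothing more can be done
```

I gripped the ball carrier by its handle at 70 N, lifted it gently and carried it level to the lamp. I handed the job in at about 10.6 s, still holding it there.

**Ball position:** the last two-view measurement put the ball at (0.572, -0.153, 0.148). The arm's own pose predicts (0.569, -0.153, 0.150). My estimate of the lamp's aim point is (0.570, -0.154, 0.150), good to about 4 mm, so they agree to within 3 mm.

**Level and still:** the tool axis is about 0.1° off vertical and the grip width is steady at 11 mm. The ball is visibly still in its ring. I checked the carrier for sag only through the ball's height, which came out 2 mm lower in the images than the arm predicts.

**Other items:** the spare, post, grinder and lamp show no changed pixels in the top view. In the scene view 52 pixels changed in the lamp window and 7 in the magnet window. I put these down to the carrier overlapping the lamp window and to its edge or shadow at the magnet, but I did not check this separately.

**Disagreements:**
- The first move call was refused because its rows left out keys.
- On the descent the TCP overshot by 11 mm to z = 0.021. I corrected that before closing, and the readings showed no contact force.
- One weaker circle match in the scene view put the ball at z = 0.162. I rejected it because it disagreed with the arm's pose.

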